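# Roll the steel roller home into its cradle under the hand block

### The job

Take the wooden hand block by its post, lay its flat sole on top of the steel roller and roll the roller under it along the bench, over the low sill and into the aluminium cradle until it lies home and square against the stop; never press it with more than 14 N, and while it rides over the sill keep at least 6 N on it so that it neither scuffs nor runs away. The roller is only to be rolled under the flat sole: do not touch it with the gripper, lift it or push it with the block's edge. Then set the block down flat on the middle of its black rubber mat, let go, and leave everything else on the bench where it is.

Things in the scene. Friction and masses are not known exactly. Their poses are not given: they have to be found in the camera images.
- block: wooden hand block, loose, 0.22 kg: a flat plate 140 (its x) x 70 (its y) x 14 mm high with a square post 30 x 30 mm upright on its middle. Origin at the centre of the flat sole (underside), z up. Starts standing flat on the mat
- post_top (a point): top of the block's post, 60 mm above its sole; 46 mm of post stands above the plate. Hold the block here from above, across either pair of the post's faces (they face along the block's x and y)
- mat: black rubber mat, fixed, 200 (its x) x 120 (its y) x 4 mm thick. Origin at the centre of its underside, on the bench. The block starts on its middle, and must end flat with its own middle within 35 mm of the mat's middle
- roller: steel roller, loose, diameter 60 mm, length 120 mm, 0.4 to 0.6 kg. Origin at its centre; its axis is its own y (x and z turn as it rolls). Starts lying on the bench at cradle x -75 to -105 mm, its axis within 3 degrees of the cradle's y. Rolls freely, its top moving twice as far as its centre. The contact is stiff: some 2 mm of block height lie between no press and too much, so the press must be felt
- cradle: aluminium cradle, fixed on the bench, open on top; origin on the bench under the axis of the seated roller. The roller enters along the cradle's +x over a sill, and lies at home on the bare bench between sill and stop with 0.5 to 7 mm of play (more over a low sill). Side cheeks 25 mm high, inner faces at y = -75 and +75 mm, from x = -28 to +34 mm. All of it is lower than the roller's top (60 mm)
- sill (a point): point on the bench under the middle of the sill, a square-edged bar 10 mm wide across the cradle (x = -28 to -18 mm). Its top stands 2 to 5.5 mm above the bench, wherever its screws were left: nobody measured it, feel it. All these surfaces have friction 0.51 to 0.72, and too light a palm slips when the roller has to climb: that takes up to 9 N straight down
- stop (a point): middle of the top edge of the stop's face: an upright plate 12 mm thick, 38 mm high, its face at cradle x = +30.5 mm, against which the roller ends
- nest (a point): centre of the roller when it is home: cradle x = 0, y = 0, 30 mm above the bench
- bearing: loose ball bearing, a dark steel ring 32 mm across, 10 mm high, lying to the cradle's left of the roller's path (bystander); origin under its middle
- screwdriver: loose screwdriver with red handle, 150 mm long along its x, lying beside the cradle (bystander)
- jar: loose clear screw jar with black cap, 48 mm across, 55 mm high (bystander); origin under its middle
- mouse: loose black computer mouse, 105 x 60 mm, 32 mm high (bystander); origin under its middle
- module: loose small blue module box, 45 x 30 x 16 mm (bystander); origin under its middle
Things that resemble listed ones, but are neither listed nor needed, are in the scene too. What is shaped like the block but turquoise is not meant.

How it is judged:
By the outcome, as a careful person would: the job done as asked, in the order asked, and still so for the second after the job is handed in, with the robot touching nothing.
It also fails if it takes over 72 s, if anything falls off the work surface, if the arm or the gripper's body presses on something with over 40 N, if the wrist force passes 120 N, or if a joint passes its speed limit or range.

### The arm

A 7-joint arm with a two-finger parallel gripper is mounted at the origin on the work surface. World frame = base frame: x ahead of the robot, y to its left, z up, the work surface at z = 0. Lengths are in m, angles in rad, forces in N, time in s.
With the tool pointing down it reaches from about 0.425 to 0.875 m from the base axis. Payload 8.4 kg.
Tool frame: the origin (TCP) lies between the finger pads; the fingertips stand nose_length ahead of it and the grasp point (between the pads) lies 2 mm behind it (nose_length is the distance from the TCP to the fingertips, in m); z points along the fingers, y is the line along which they close (so a half turn about z gives the same grasp; the last joint's range is limited). The gripper opens to 85 mm and grips with 20 to 120 N. Pads are 22 mm wide; open, the fingers measure 114 mm over their backs; the gripper's body (76 mm by 85 mm) begins 54 mm behind the grasp point. The pads swing forward as they close: fully open they stand 13 mm farther back than shut.
Start: joints at [1.105, 0.333, 0.04, 1.465, -0.013, 1.343, -0.059], TCP at [0.233, -0.607, 0.248] pointing down, gripper open.
Joint ranges: [-2.58, 2.58], [-0.38, 2.09], [-1.3, 1.39], [0.25, 2.4], [-1.5, 4.64], [0.08, 2.09], [-2.65, 2.65]. Speed limits (rad/s): [2.22, 2.22, 2.79, 2.79, 3.14, 3.14, 3.14].

### API

Orientations are given as a unit quaternion [x, y, z, w].
In Python, from bench import sense, read_camera, camera_params, hand_in, search_frame, trace, mark_of, nose_length gives the robot as it stands.
- The arm moves only by the shell command python3 -m pendant 'ROWS' [OPENING]. ROWS is JSON, a list of rows, each a list of 2 entries, a list of its own where there are three numbers: the shift along the world's x, y, z in cm, then the turn about the world's z in degrees. A call has 1 to 5 rows; each row shifts and turns the commanded pose from where the row before left it; what a row does not reach is not made up. A row lasts 1/10 s, in which the tool goes at most 50 mm and 8.59 degrees, less where a joint would pass 70% of its speed; a pose out of reach is approached as far as the arm can. A call is refused whole if a number of a shift passes 5 or a number of a turn 8.59, either way. A call with a gripper value outside its range is refused whole. OPENING is the finger opening in cm, from 0 to 8.54, set as the call begins (- or left out, the last holds). The fingers move at their own pace and stop on an object; the grip force is fixed at half the most. Time passes only in rows, so rows that do not move let the fingers close. It gives the time, the measured TCP pose, the force, the opening and the grip force at its end, in the units of the state.
- sense(): the state, without advancing time (a new reading comes with each control period).
- read_camera(name): name is "scene" or "top"; returns the picture (384x512x3 uint8, blue, green, red); there is no depth.
- camera_params(name): a dict with "fovy" (degrees; the focal length in pixels is half the picture's height over the tangent of half this angle, whatever the lens; pixels are square), "cx", "cy" (the principal point, pixels), "k1" (the pictures are not rectified: a ray, as slopes to the right and down, at radius r is drawn at 1 + k1 r^2 times it, then the intrinsics apply), "rvec" (rotation vector, rad) and "tvec" (3), from world to camera coordinates, as OpenCV has them. Camera axes: x right, y down, z forward; pixel columns grow to the right and rows downward; lengths in m; the calibration is good to about 2 mm. A picture is of the moment at which its call begins. camera_params takes no time and is no camera call.
- hand_in(): hands the job in; it is judged then, once.
Trained networks look in the newest picture that a camera, given by its name, has taken for a name from the list of things; names that differ only in an ending like _2 or _b are one class to them, and where a whole thing is asked for, a point or a joint stands for the part that bears it (a point fixed in the world has none). Each returns a list of dicts, best first, with "p" (0 to 1); they miss things now and then, are a little off and sometimes report something else, mostly with a low value. They report only what shows in the picture. A call takes as long as a camera call. They do not tell look-alikes from the thing itself.
- search_frame(camera, target): "centre" ([x, y, z] in m, in the coordinates of the camera as it stood for that picture, good to about 4 mm: the middle of the surface that is visible of it).
- trace(camera, target): "region" (384x512 bool, what is visible of it).
- mark_of(camera, target): "centre" ([x, y, z] in m, in the coordinates of the camera as it stood for that picture, good to about 4 mm: a listed point, or the origin of a listed thing).
The state is a dict: "clock": time; "qpos": joint angles; "qd": joint speeds; "tau": joint torques, N m; "ee_pos": TCP position; "tcp_rot": TCP orientation; "ft_force": force on the tool from outside, world axes, zero at the start; "wrist_torque": the same for the moment, N m; "gripper_width": finger opening in m; "grasp_force": force on a finger pad.
Only numpy, scipy, OpenCV 4.12 (cv2) and the standard library are available. Lean on these libraries where they do the work, as an engineer would, in place of code of your own. Each camera call takes 0.05 s, during which the arm holds its last target. There are 200 camera calls.

## Working session

There is one attempt and no reset: what is moved stays moved. The work goes in short steps, Python scripts to look and compute and a shell command to move; the robot and the scene stay as the last step left them, time stands still between calls to the robot, and variables do not carry over. Pictures are saved under pics/ and viewed, at most 10 in all, crops included, and the job is handed in when it is done.

```bash
mkdir -p pics; cat > h.py <<'E'
import numpy as np,cv2
from bench import *
def cam(n):
    c=camera_params(n);R=cv2.Rodrigues(np.array(c['rvec'],float))[0];t=np.array(c['tvec'],float).ravel()
    f=192/np.tan(np.radians(c['fovy'])/2);return c,R,t,f
def c2w(n,p):
    c,R,t,f=cam(n);return R.T@(np.array(p)-t)
def px2w(n,u,v,z):
    c,R,t,f=cam(n);d=np.array([(u-c['cx'])/f,(v-c['cy'])/f]);s=d.copy()
    for _ in range(20): s=d/(1+c['k1']*(s@s))
    r=R.T@np.array([s[0],s[1],1]);o=-R.T@t;return o+r*(z-o[2])/r[2]
def w2px(n,p):
    c,R,t,f=cam(n);q=R@np.array(p)+t;s=q[:2]/q[2];s=s*(1+c['k1']*(s@s));return s*f+[c['cx'],c['cy']]
E
python3 - <<'E'
from h import *
np.set_printoptions(precision=4,suppress=True)
for n in('scene','top'):
    cv2.imwrite(f'pics/{n}0.png',read_camera(n))
    c,R,t,f=cam(n);print(n,-R.T@t,f)
    for k in('block','post_top','mat','roller','cradle','sill','stop','nest','bearing','screwdriver','jar','mouse','module'):
        for r in mark_of(n,k)[:3]:
            w=c2w(n,r['centre']);print(k,round(r['p'],2),w,w2px(n,w).round())
print(sense(),nose_length)
E
```

```text
scene [ 1.0976 -0.4929  0.68  ] 372.26508105871704
block 0.89 [ 0.546  -0.2475  0.005 ] [200. 269.]
block 0.85 [ 0.3398  0.0799 -0.0038] [262. 185.]
block 0.79 [ 0.3445 -0.2539 -0.0002] [163. 224.]
post_top 0.95 [ 0.551  -0.2527  0.0632] [198. 254.]
post_top 0.86 [ 0.2195 -0.4249  0.0605] [ 79. 203.]
post_top 0.84 [0.3398 0.0769 0.058 ] [262. 169.]
roller 0.76 [0.5656 0.0872 0.0349] [313. 214.]
roller 0.43 [0.4711 0.0928 0.0015] [292. 204.]
cradle 0.8 [ 0.5521  0.178  -0.0009] [332. 210.]
sill 0.87 [ 0.5588  0.1543 -0.0011] [328. 214.]
sill 0.29 [ 0.561  -0.2596 -0.0023] [199. 277.]
stop 0.94 [0.547  0.2107 0.0366] [342. 195.]
nest 0.93 [0.5523 0.1805 0.028 ] [335. 201.]
bearing 0.52 [ 0.4742  0.0931 -0.0036] [292. 206.]
screwdriver 0.66 [ 0.6679  0.2249 -0.0026] [375. 227.]
jar 0.77 [ 0.693  -0.1377 -0.    ] [275. 292.]
mouse 0.61 [ 0.3187  0.3573 -0.0025] [323. 157.]
module 0.74 [ 0.4326 -0.0817 -0.0021] [234. 219.]
top [ 0.349  -0.0422  1.1306] 384.06841738949583
block 0.88 [ 0.3428 -0.2497  0.0019] [325. 228.]
block 0.83 [ 0.3404  0.0778 -0.0004] [214. 227.]
block 0.68 [ 0.5496 -
[... 633 characters left out ...]
.2237 0.    ] [169. 118.]
jar 0.57 [ 0.6987 -0.1367 -0.0004] [288. 110.]
mouse 0.75 [0.3167 0.3576 0.0004] [120. 233.]
module 0.73 [ 0.4332 -0.0776  0.0017] [267. 197.]
{'clock': 1.4, 'qpos': array([ 1.1048,  0.3332,  0.0399,  1.4654, -0.0134,  1.3433, -0.0585]), 'qd': array([-0.0022,  0.0011, -0.0002, -0.0016, -0.0007,  0.0002, -0.0005]), 'tau': array([ -0.0003, -65.8303,   1.3628, -40.5815,   0.0167,   0.003 ,
         0.    ]), 'ee_pos': array([ 0.2331, -0.6068,  0.2483]), 'tcp_rot': array([ 0.9832,  0.1823, -0.    , -0.    ]), 'ft_force': array([ 0.349 , -0.1717, -0.2822]), 'wrist_torque': array([ 0.0705, -0.0058,  0.0365]), 'grasp_force': 0.0, 'gripper_width': 0.08529098524926872} 0.017
```

View pics/scene0.png

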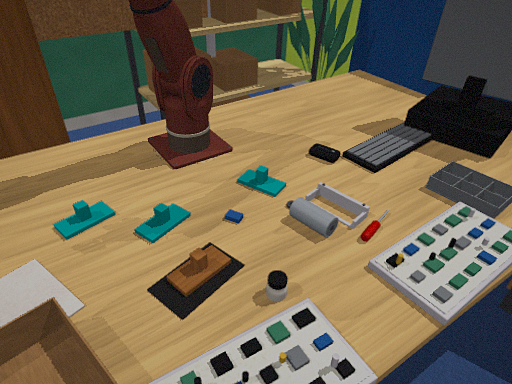

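View pics/top0.png

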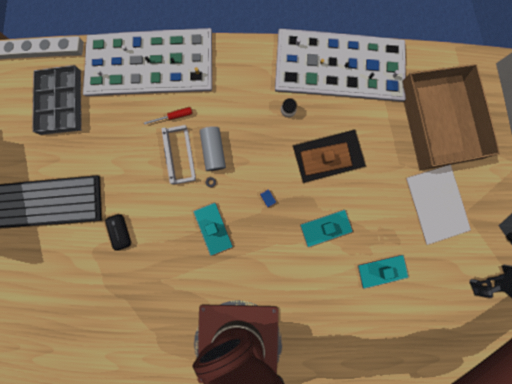

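Candidates for the block: brown on the black mat, scene (200,265) / top (329,156); turquoise ones at scene (85,218), (163,221) and (262,180). I choose the brown one. The roller is at top (212,148), and the cradle at (180,155) opens toward it. Next I'll take a close crop to measure.

```bash
python3 - <<'E'
from h import *
im=cv2.imread('pics/top0.png')
a=cv2.resize(im[110:200,150:250],None,fx=5.6,fy=5.6,interpolation=cv2.INTER_CUBIC)[:,:400*2]
b=cv2.resize(im[120:190,285:375],None,fx=4,fy=4,interpolation=cv2.INTER_CUBIC)
o=np.zeros((600,800,3),np.uint8)
a=cv2.resize(im[115:195,150:240],None,fx=5,fy=5,interpolation=cv2.INTER_CUBIC);o[:400,:450]=a
o[:280,455:455+345]=b[:,:345];cv2.imwrite('pics/crop1.png',o)
E
python3 - <<'E'
from h import *
np.set_printoptions(precision=4,suppress=True)
for n in('top','scene'):
  read_camera(n)
  for k,z in(('block',.014),('mat',.004),('roller',.03),('cradle',.0),):
    for r in trace(n,k)[:2]:
        m=r['region'].astype(np.uint8);
        ys,xs=np.nonzero(m);c=px2w(n,xs.mean(),ys.mean(),z)
        P=np.array([px2w(n,x,y,z)[:2] for x,y in zip(xs,ys)]).astype(np.float32)
        q=cv2.minAreaRect(P);print(n,k,round(r['p'],2),m.sum(),c,q, cv2.boxPoints(q).tolist())
E
```

```text
top block 0.97 1143 [ 0.2196 -0.4181  0.014 ] ((0.21933016180992126, -0.41909289360046387), (0.07207056879997253, 0.143277108669281), 12.931182861328125) [[0.16817742586135864, -0.3573351204395294], [0.20024007558822632, -0.49697867035865784], [0.2704828977584839, -0.4808506667613983], [0.2384202480316162, -0.3412071168422699]]
top block 0.87 1039 [ 0.5486 -0.2472  0.014 ] ((0.5493976473808289, -0.2482461929321289), (0.06937452405691147, 0.13902798295021057), 13.67065715789795) [[0.499264121055603, -0.18889953196048737], [0.532122015953064, -0.3239888548851013], [0.5995311737060547, -0.30759286880493164], [0.5666732788085938, -0.1725035309791565]]
top mat 0.76 1318 [ 0.568  -0.2718  0.004 ] ((0.5608350038528442, -0.2613033652305603), (0.11797281354665756, 0.198038250207901), 15.445062637329102) [[0.4776085913181305, -0.18156911432743073], [0.5303490161895752, -0.3724554777145386], [0.6440614461898804, -0.3410376310348511], [0.5913209915161133, -0.15015125274658203]]
top roller 0.63 895 [0.5675 0.0853 0.03  ] ((0.5685939192771912, 0.08632006496191025), (0.13005134463310242, 0.06341877
[... 1468 characters left out ...]
7654], [0.5915312170982361, -0.14899411797523499]]
scene roller 0.93 1055 [0.5701 0.083  0.03  ] ((0.564649760723114, 0.08274764567613602), (0.1545657068490982, 0.08557441085577011), 11.356776237487793) [[0.48045456409454346, 0.10947870463132858], [0.49730563163757324, 0.025579847395420074], [0.6488449573516846, 0.05601658672094345], [0.6319938898086548, 0.13991543650627136]]
scene cradle 0.6 970 [0.5407 0.223  0.    ] ((0.5359718203544617, 0.2066694051027298), (0.19590380787849426, 0.11887604743242264), 11.74721622467041) [[0.4279702603816986, 0.24492007493972778], [0.45217272639274597, 0.12853385508060455], [0.6439733505249023, 0.1684187352657318], [0.619770884513855, 0.28480494022369385]]
```

View pics/crop1.png

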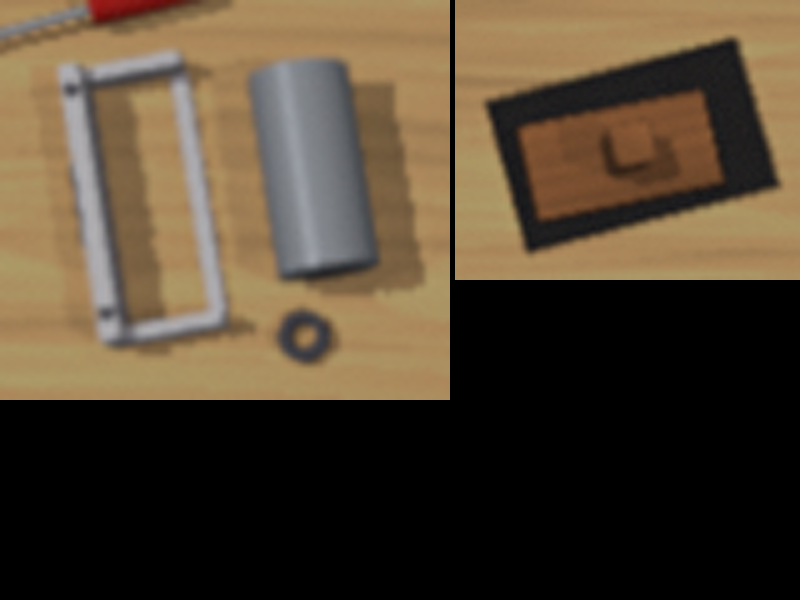

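The crop shows the brown block on the black mat, with nothing close enough to be confused with it. The roller axis is nearly parallel to the sill. Next: line fits for the cradle and roller, while starting toward the block.

```bash
python3 - <<'E'
from h import *
np.set_printoptions(precision=4,suppress=True)
g=lambda u,v,z:px2w('top',150+u/5-.4,115+v/5-.4,z)[:2]
def L(n,a,b):
    d=a-b;print(n,a,b,'mid',(a+b)/2,'len',np.hypot(*d),'ang',np.degrees(np.arctan2(d[1],d[0])))
L('sill',g(181,72,.004),g(219,308,.004))
L('stop outer',g(62,72,.038),g(104,340,.038))
L('stop inner',g(85,82,.038),g(124,322,.038))
L('cheek near',g(183,58,.025),g(222,315,.025))
L('roller',g(297.5,64,.045),g(328,271,.045))
L('rol left',g(250,75,.03),g(280,275,.03));L('rol right',g(346,65,.03),g(376,265,.03))
E
python3 -m pendant '[[[3.3,3.7,0],-3.7],[[3.3,3.7,0],-3.6],[[3.3,3.7,0],0],[[3.3,3.7,0],0],[[3.3,3.7,0],0]]' 8.5
python3 -m pendant '[[[3.3,3.7,0],0],[[3.3,3.7,0],0],[[3.3,3.7,-2],0],[[3.3,3.7,-3],0],[[2,2.4,-4],0]]' 
python3 -m pendant '[[[0,0,0],0],[[0,0,0],0]]'
```

```text
sill [0.6326 0.1703] [0.4896 0.142 ] mid [0.5611 0.1562] len 0.14568470956830518 ang 11.205732755818106
stop outer [0.6234 0.2344] [0.4657 0.2026] mid [0.5445 0.2185] len 0.16080691545333364 ang 11.405341350961123
stop inner [0.6175 0.2205] [0.4764 0.1914] mid [0.5469 0.2059] len 0.14407105858049735 ang 11.644495857012664
cheek near [0.6358 0.1655] [0.483  0.1367] mid [0.5594 0.1511] len 0.15552157256602395 ang 10.688140034247136
roller [0.6278 0.0948] [0.5069 0.0734] mid [0.5673 0.0841] len 0.12275880999679925 ang 10.041815091996284
rol left [0.6247 0.1245] [0.5063 0.1029] mid [0.5655 0.1137] len 0.12034258096881907 ang 10.362620564857316
rol right [0.6314 0.0681] [0.5131 0.0472] mid [0.5722 0.0577] len 0.12017768070667965 ang 10.012271005723328
clock: 2.4
ee_pos: [0.3992, -0.4201, 0.2486]
tcp_rot: [0.993, 0.119, 0.0, 0.0]
ft_force: [0.9, -1.0, 0.1]
gripper_width: 0.0851
grasp_force: 0.0
clock: 2.9
ee_pos: [0.5464, -0.255, 0.1657]
tcp_rot: [0.993, 0.121, 0.002, 0.001]
ft_force: [1.2, -1.1, -0.4]
gripper_width: 0.085
grasp_force: 0.0
clock: 3.1
ee_pos: [0.543, -0.2569, 0.1634]
tcp_rot: [0.993, 0.12, -0.001, -0.001]
ft_force: [-0.4, -0.3, 0.2]
gripper_width: 0.085
grasp_force: 0.0
```

```bash

python3 -m pendant '[[[0.7,0.7,0],0],[[0,0,-4],0],[[0,0,-4],0],[[0,0,-2.5],0],[[0,0,-1.6],0]]' 
python3 -m pendant '[[[0,0,0],0],[[0,0,0],0]]'
python3 - <<'E'
from h import *
im=read_camera('top');s=read_camera('scene')
o=np.hstack([cv2.resize(im[120:190,285:375],None,fx=4.4,fy=4.4,interpolation=3),cv2.resize(s[205:305,140:250],None,fx=3.08,fy=3.08,interpolation=3)[:308]])
cv2.imwrite('pics/g.png',o)
E
```

```text
clock: 3.6
ee_pos: [0.5498, -0.2515, 0.0425]
tcp_rot: [0.993, 0.118, -0.0, 0.0]
ft_force: [-0.4, 0.1, 0.5]
gripper_width: 0.0852
grasp_force: 0.0
clock: 3.8
ee_pos: [0.551, -0.2513, 0.0448]
tcp_rot: [0.993, 0.119, 0.001, 0.001]
ft_force: [0.8, -0.1, 0.7]
gripper_width: 0.0849
grasp_force: 0.0
```

View pics/g.png

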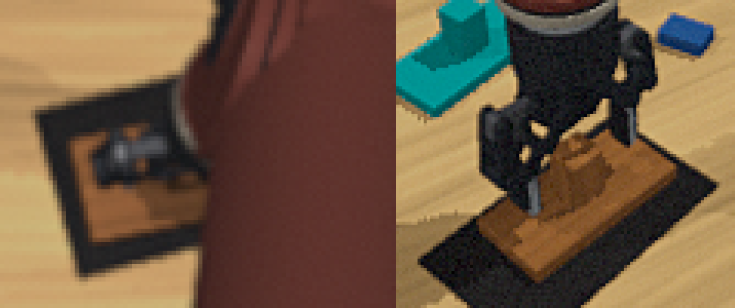

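The right half shows the fingers straddling the brown post along the plate's long axis, at about (535,150). I'll close and lift.

```bash

python3 -m pendant '[[[0,0,-0.2],0],[[0,0,0],0],[[0,0,0],0],[[0,0,0],0],[[0,0,0],0]]' 2
python3 -m pendant '[[[0,0,0],0],[[0,0,0],0],[[0,0,0],0]]'
python3 -m pendant '[[[0,0,2],0],[[0,0,4],0],[[0,0,4],0],[[0,0,2],0],[[0,0,0],0]]'
python3 -m pendant '[[[0,0,0],0],[[0,0,0],0],[[0,0,0],0]]'
python3 - <<'E'
from h import *
for i in range(4):
    cv2.imwrite('pics/l.png',read_camera('scene'));s=sense();print(s['ee_pos'],s['ft_force'],s['wrist_torque'])
o=cv2.imread('pics/l.png');cv2.imwrite('pics/l.png',cv2.resize(o[150:300,140:360],None,fx=3,fy=3,interpolation=3))
E
```

```text
clock: 4.4
ee_pos: [0.5504, -0.2507, 0.0417]
tcp_rot: [0.993, 0.119, 0.0, 0.0]
ft_force: [0.3, -0.7, 2.4]
gripper_width: 0.0293
grasp_force: 60.5
clock: 4.7
ee_pos: [0.5504, -0.2507, 0.0417]
tcp_rot: [0.993, 0.119, 0.0, 0.0]
ft_force: [-0.5, -0.5, 5.0]
gripper_width: 0.0293
grasp_force: 60.5
clock: 5.2
ee_pos: [0.5515, -0.251, 0.1642]
tcp_rot: [0.993, 0.119, 0.002, 0.001]
ft_force: [0.4, -0.3, -2.2]
gripper_width: 0.0291
grasp_force: 59.9
clock: 5.5
ee_pos: [0.5492, -0.2502, 0.1594]
tcp_rot: [0.993, 0.119, -0.001, -0.001]
ft_force: [-0.2, -1.9, -2.3]
gripper_width: 0.0293
grasp_force: 59.9
[ 0.54942471 -0.25025308  0.15971412] [ 0.25126866 -0.36789033 -2.90603057] [-0.00720097  0.00093217  0.01546475]
[ 0.54961462 -0.25035599  0.16004696] [ 0.64901626 -0.60077469 -1.69697104] [-0.04198394 -0.00843245 -0.00875676]
[ 0.54976133 -0.25038026  0.16033929] [ 0.29033943 -0.43131988 -1.60004649] [ 0.02526605 -0.07759203  0.00817317]
[ 0.54990135 -0.25042999  0.16065665] [ 0.76875106 -0.19429003 -1.91877175] [-0.02024448  0.00648576 -0.03663219]
```

View pics/l.png

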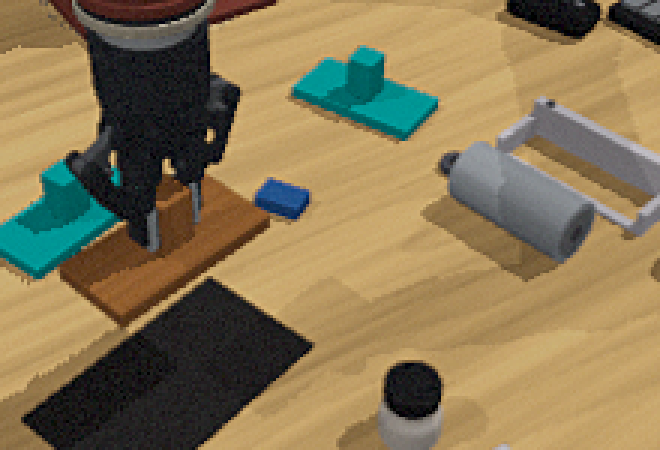

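The block hangs level in the gripper and the mat is clear. The roller is at crop (520,200). Next I'll place the block's sole over the roller, with the block's middle about 50 mm behind the roller axis.

```bash

python3 -m pendant '[[[0.4,4.5,0],-2.6],[[0.4,4.8,0],0],[[0.5,4.8,0],0],[[0.5,4.8,0],0],[[0.5,4.8,0],0]]'
python3 -m pendant '[[[0.4,4.0,0],0],[[0.05,0.95,-1],0],[[0,0,-3],0],[[0,0,-1],0],[[0,0,-0.5],0]]'
python3 -m pendant '[[[0,0,0],0],[[0,0,0],0],[[0,0,0],0],[[0,0,0],0]]'
python3 - <<'E'
from h import *
for i in range(4):
    read_camera('scene');s=sense();print(s['ee_pos'],s['ft_force'],s['wrist_torque'])
cv2.imwrite('pics/p.png',np.hstack([cv2.resize(read_camera('scene')[140:260,240:400],None,fx=2.4,fy=2.4,interpolation=3),cv2.resize(read_camera('top')[100:220,150:300],None,fx=2.4,fy=2.4,interpolation=3)]))
for n in('scene','top'):
  for r in mark_of(n,'roller')[:2]: print(n,r['p'],c2w(n,r['centre']))
E
```

```text
clock: 6.2
ee_pos: [0.573, -0.0117, 0.1614]
tcp_rot: [0.995, 0.097, 0.0, 0.0]
ft_force: [0.8, 0.7, -3.2]
gripper_width: 0.0299
grasp_force: 59.9
clock: 6.7
ee_pos: [0.5768, 0.0349, 0.1049]
tcp_rot: [0.995, 0.096, -0.001, 0.0]
ft_force: [-0.3, 0.2, -1.5]
gripper_width: 0.0295
grasp_force: 60.0
clock: 7.1
ee_pos: [0.5781, 0.0358, 0.1071]
tcp_rot: [0.995, 0.097, 0.001, 0.0]
ft_force: [0.7, 0.2, -2.0]
gripper_width: 0.0295
grasp_force: 60.0
[0.57799767 0.0358172  0.10698225] [-0.44443366 -0.59340146 -2.05330916] [-0.04196452 -0.01113346  0.02958441]
[0.57788377 0.03584728 0.10680575] [ 0.62915665  0.73996146 -3.46497731] [-0.02717925 -0.03832084 -0.0456103 ]
[0.57781417 0.03593408 0.10670654] [ 1.15395209e+00 -5.22325151e-04 -2.35746122e+00] [0.03101965 0.03653955 0.02575843]
[0.5776896  0.03591718 0.106546  ] [-0.87699051  0.16810545 -2.51489913] [ 0.07136762  0.0235421  -0.00190289]
scene 0.77 [0.56580627 0.08418414 0.03244683]
top 0.52 [ 0.55621592  0.17986048 -0.0032441 ]
```

View pics/p.png

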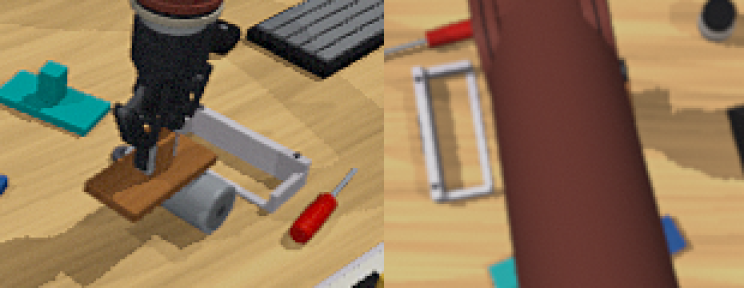

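The sole is over the roller (crop (195,195)), with its front part above the roller and the block edge clear of it. Lowering now.

```bash
cat > m.py <<'E'
from h import *
import sys
np.set_printoptions(precision=3,suppress=True)
F=[];T=[]
for i in range(int(sys.argv[1]) if len(sys.argv)>1 else 3):
    read_camera('scene');s=sense();F.append(s['ft_force']);T.append(s['wrist_torque'])
F=np.array(F);f=F.mean(0);X=np.array([-.1942,.981])
p=s['ee_pos'];d=p[:2]-[.555,.178]
print('t',s['clock'],'pos',p*1000,'cradle x %.1f y %.1f'%(d@X*1000,d@[-.981,-.1942]*1000),'press %.1f'%(f[2]+2.2),F[:,2]+2.2,'fx %.1f fy %.1f'%(f[:2]@X,f[:2]@[-.981,-.1942]),'T',np.mean(T,0))
E
python3 -m pendant '[[[0,0,-0.4],0],[[0,0,-0.2],0],[[0,0,-0.1],0],[[0,0,0],0]]'; python3 m.py
python3 -m pendant '[[[0,0,-0.05],0],[[0,0,0],0]]'; python3 m.py
```

```text
clock: 7.9
ee_pos: [0.5775, 0.0359, 0.099]
tcp_rot: [0.995, 0.097, -0.0, -0.0]
ft_force: [-0.2, -0.6, -2.7]
gripper_width: 0.0292
grasp_force: 60.0
t 8.05 pos [577.7    35.935  99.37 ] cradle x -143.8 y 5.3 press 0.5 [ 0.736 -0.162  1.018] fx -0.3 fy 0.1 T [-0.015  0.002 -0.014]
clock: 8.25
ee_pos: [0.5776, 0.0359, 0.0988]
tcp_rot: [0.995, 0.097, 0.0, -0.0]
ft_force: [0.0, 0.5, -2.0]
gripper_width: 0.0296
grasp_force: 60.0
t 8.4 pos [577.645  35.952  98.835] cradle x -143.7 y 5.4 press 0.3 [0.526 0.397 0.099] fx -0.3 fy -0.3 T [-0.038 -0.007  0.008]
```

```bash
python3 -m pendant '[[[0,0,-0.08],0],[[0,0,0],0]]'; python3 m.py 4
```

```text
clock: 8.6
ee_pos: [0.5776, 0.0359, 0.0979]
tcp_rot: [0.995, 0.097, -0.0, -0.0]
ft_force: [0.8, -0.2, -3.0]
gripper_width: 0.0293
grasp_force: 60.0
t 8.8 pos [577.632  35.927  98.008] cradle x -143.8 y 5.4 press -0.4 [ 0.033 -0.591 -0.563 -0.466] fx 0.0 fy -0.2 T [-0.011  0.01  -0.015]
```

```bash
python3 -m pendant '[[[0,0,-0.06],0],[[0,0,0],0]]'|head -2; python3 m.py 3;python3 -m pendant '[[[0,0,-0.03],0],[[0,0,0],0]]'|head -2; python3 m.py 3
```

```text
clock: 9.0
ee_pos: [0.5777, 0.036, 0.0976]
t 9.15 pos [577.735  35.962  97.642] cradle x -143.8 y 5.3 press 3.2 [2.558 4.171 2.844] fx -0.4 fy 0.7 T [0.117 0.256 0.024]
clock: 9.35
ee_pos: [0.5778, 0.036, 0.0976]
t 9.5 pos [577.759  36.025  97.564] cradle x -143.7 y 5.2 press 7.6 [8.499 7.465 6.711] fx 0.1 fy 2.1 T [0.275 0.651 0.092]
```

```bash
python3 -m pendant '[[[-0.06,0.29,0],0],[[-0.13,0.69,0],0],[[0,0,0],0]]'; python3 m.py 4
```

```text
clock: 9.8
ee_pos: [0.5758, 0.0469, 0.0976]
tcp_rot: [0.995, 0.097, 0.0, -0.0]
ft_force: [-2.2, 1.4, 6.2]
gripper_width: 0.0298
grasp_force: 61.0
t 10.0 pos [575.965  45.612  97.569] cradle x -133.9 y 5.1 press 8.3 [7.93  8.476 8.101 8.636] fx -0.3 fy 2.3 T [0.302 0.665 0.095]
```

```bash
python3 -m pendant '[[[-0.12,0.59,0],0],[[-0.15,0.78,0],0],[[-0.12,0.59,0],0],[[0,0,0],0]]'; python3 m.py 3
```

```text
clock: 10.4
ee_pos: [0.5721, 0.0662, 0.0976]
tcp_rot: [0.995, 0.097, 0.0, -0.0]
ft_force: [-2.0, -0.7, 6.5]
gripper_width: 0.029
grasp_force: 60.9
t 10.55 pos [572.282  65.018  97.602] cradle x -114.2 y 5.0 press 8.0 [8.128 7.429 8.54 ] fx 0.1 fy 1.1 T [0.226 0.519 0.032]
```

```bash
python3 -m pendant '[[[-0.12,0.59,0],0],[[-0.15,0.78,0],0],[[-0.12,0.59,0],0],[[0,0,0],0]]'; python3 m.py 3
```

```text
clock: 10.95
ee_pos: [0.5684, 0.0856, 0.0976]
tcp_rot: [0.995, 0.097, 0.001, -0.0]
ft_force: [-0.6, -1.0, 6.5]
gripper_width: 0.0292
grasp_force: 60.8
t 11.1 pos [568.592  84.436  97.606] cradle x -94.4 y 4.8 press 8.4 [8.225 8.279 8.707] fx 0.0 fy 0.9 T [0.203 0.299 0.003]
```

```bash
python3 -m pendant '[[[-0.12,0.59,0],0],[[-0.15,0.78,0],0],[[-0.15,0.78,0],0],[[-0.05,0.2,0],0],[[0,0,0],0]]'; python3 m.py 3
python3 - <<'E'
from h import *
for n in('scene','top'):
  read_camera(n)
  for k in ('roller','post_top'):
   for r in mark_of(n,k)[:2]: 
    w=c2w(n,r['centre']);d=w[:2]-[.555,.178];print(n,k,r['p'],w,d@[-.1942,.981])
E
```

```text
clock: 11.6
ee_pos: [0.5641, 0.1083, 0.0976]
tcp_rot: [0.995, 0.097, 0.001, -0.0]
ft_force: [1.5, 0.4, 6.0]
gripper_width: 0.0295
grasp_force: 60.8
t 11.75 pos [564.165 107.722  97.619] cradle x -70.7 y 4.7 press 7.7 [7.775 7.886 7.585] fx 0.1 fy -0.3 T [ 0.165 -0.033 -0.009]
scene roller 0.72 [0.56061025 0.12111562 0.03206345] -0.056893084164986715
scene post_top 0.96 [0.5634501  0.1055685  0.12248575] -0.07269631437892259
scene post_top 0.9 [0.33600827 0.07577405 0.05951304] -0.05775546642780974
top post_top 0.93 [ 0.34406086 -0.2474433   0.05738959] -0.37639549676536366
top post_top 0.65 [ 0.22401376 -0.41970925  0.05632331] -0.5220752485438389
```

```bash
python3 -m pendant '[[[-0.12,0.59,-0.01],0],[[-0.08,0.39,-0.01],0],[[0,0,0],0]]'|head -2; python3 m.py 3
```

```text
clock: 12.35
ee_pos: [0.5622, 0.1183, 0.0976]
t 12.5 pos [562.309 117.628  97.602] cradle x -60.6 y 4.6 press 9.4 [ 9.032 10.012  9.086] fx -0.2 fy 0.1 T [0.124 0.016 0.005]
```

```bash
python3 -m pendant '[[[-0.08,0.39,0],0],[[0,0,0],0],[[0,0,0],0]]'|head -2; python3 m.py 3
```

```text
clock: 12.8
ee_pos: [0.5615, 0.1216, 0.0976]
t 12.95 pos [561.545 121.46   97.589] cradle x -56.7 y 4.6 press 9.2 [8.279 9.4   9.813] fx 0.4 fy -0.5 T [ 0.109 -0.077  0.021]
```

```bash
python3 -m pendant '[[[-0.06,0.29,0],0],[[0,0,0],0],[[0,0,0],0]]'|head -2; python3 m.py 3
```

```text
clock: 13.25
ee_pos: [0.561, 0.1244, 0.0976]
t 13.4 pos [560.996 124.374  97.588] cradle x -53.8 y 4.5 press 8.9 [8.952 8.793 8.952] fx -0.3 fy -0.6 T [ 0.079 -0.123  0.001]
```

```bash
python3 -m pendant '[[[-0.06,0.29,0],0],[[0,0,0],0],[[0,0,0],0]]'|head -2; python3 m.py 3
```

```text
clock: 13.7
ee_pos: [0.5604, 0.1273, 0.0976]
t 13.85 pos [560.46  127.253  97.611] cradle x -50.8 y 4.5 press 8.2 [8.529 8.162 7.839] fx 0.1 fy -1.2 T [ 0.088 -0.143  0.027]
```

```bash
python3 -m pendant '[[[-0.06,0.29,0],0],[[0,0,0],0],[[0,0,0],0]]'|head -2; python3 m.py 3
```

```text
clock: 14.15
ee_pos: [0.5599, 0.1302, 0.0976]
t 14.3 pos [559.918 130.172  97.629] cradle x -47.9 y 4.5 press 8.6 [8.254 8.89  8.576] fx 0.4 fy -1.3 T [ 0.121 -0.177 -0.006]
```

```bash
python3 -m pendant '[[[-0.025,0.12,0],0],[[0,0,0],0]]'|head -2; python3 m.py 3
```

```text
clock: 14.5
ee_pos: [0.5597, 0.1314, 0.0976]
t 14.65 pos [559.66  131.352  97.616] cradle x -46.7 y 4.5 press 8.2 [7.791 8.271 8.444] fx 0.4 fy -1.3 T [ 0.088 -0.232  0.003]
```

```bash
python3 -m pendant '[[[-0.025,0.12,0],0],[[0,0,0],0]]'|head -2; python3 m.py 3
```

```text
clock: 14.85
ee_pos: [0.5594, 0.1326, 0.0976]
t 15.0 pos [559.433 132.582  97.615] cradle x -45.4 y 4.5 press 8.6 [9.219 7.788 8.649] fx 0.5 fy -1.7 T [ 0.086 -0.248 -0.025]
```

```bash
python3 -m pendant '[[[-0.025,0.12,0],0],[[0,0,0],0]]'|head -2; python3 m.py 3
```

```text
clock: 15.2
ee_pos: [0.5592, 0.1338, 0.0976]
t 15.35 pos [559.19  133.794  97.604] cradle x -44.2 y 4.5 press 8.7 [8.703 8.692 8.839] fx 0.2 fy -1.6 T [ 0.086 -0.246  0.021]
```

```bash
python3 -m pendant '[[[0.02,0.12,0],0],[[0,0,0],0]]'|head -2; python3 m.py 3
```

```text
clock: 15.55
ee_pos: [0.559, 0.135, 0.0976]
t 15.7 pos [559.053 134.94   97.584] cradle x -43.0 y 4.4 press 10.1 [ 9.88  10.253 10.282] fx -0.1 fy -0.4 T [ 0.032  0.145 -0.004]
```

```bash
python3 -m pendant '[[[0.0,0.13,0],0],[[0,0,0],0]]'|head -2; python3 m.py 3
```

```text
clock: 15.9
ee_pos: [0.5588, 0.1363, 0.0976]
t 16.05 pos [558.854 136.242  97.6  ] cradle x -41.7 y 4.3 press 10.9 [10.654 11.266 10.796] fx 0.4 fy 0.7 T [-0.017  0.327  0.002]
```

```bash
python3 -m pendant '[[[-0.01,0.13,0],0],[[0,0,0],0]]'|head -2; python3 m.py 3
```

```text
clock: 16.25
ee_pos: [0.5587, 0.1376, 0.0976]
t 16.4 pos [558.636 137.507  97.575] cradle x -40.4 y 4.3 press 11.0 [11.379 10.406 11.197] fx -0.2 fy 1.9 T [-0.059  0.465  0.01 ]
```

```bash
python3 -m pendant '[[[-0.04,0.12,0],0],[[0,0,0],0]]'|head -2; python3 m.py 3
```

```text
clock: 16.6
ee_pos: [0.5584, 0.1386, 0.0976]
t 16.75 pos [558.431 138.468  97.575] cradle x -39.4 y 4.3 press 10.1 [ 9.612 10.262 10.321] fx -0.5 fy 1.5 T [-0.138  0.253 -0.018]
```

```bash
python3 -m pendant '[[[-0.04,0.12,0],0],[[0,0,0],0]]'|head -2; python3 m.py 3
```

```text
clock: 16.95
ee_pos: [0.5583, 0.1394, 0.0976]
t 17.1 pos [558.276 139.275  97.589] cradle x -38.6 y 4.3 press 10.1 [ 9.43   9.822 11.165] fx -1.6 fy -0.2 T [-0.44   0.095  0.043]
```

```bash
python3 -m pendant '[[[-0.025,0.12,0],0],[[0,0,0],0]]'|head -2; python3 m.py 3
```

```text
clock: 17.3
ee_pos: [0.5582, 0.1402, 0.0977]
t 17.45 pos [558.226 140.078  97.662] cradle x -37.8 y 4.2 press 10.6 [10.35  10.471 10.953] fx -2.7 fy -0.2 T [-0.715  0.046  0.092]
```

```bash
python3 -m pendant '[[[-0.025,0.12,0],0],[[0,0,0],0]]'|head -2; python3 m.py 3
```

```text
clock: 17.65
ee_pos: [0.5581, 0.1411, 0.0978]
t 17.8 pos [558.18  140.977  97.807] cradle x -36.9 y 4.1 press 11.5 [11.682 11.62  11.262] fx -3.6 fy 0.1 T [-0.973  0.026  0.162]
```

```bash
python3 -m pendant '[[[-0.025,0.12,0.01],0],[[0,0,0],0]]'|head -2; python3 m.py 3
```

```text
clock: 18.0
ee_pos: [0.558, 0.1422, 0.0981]
t 18.15 pos [558.013 142.143  98.1  ] cradle x -35.8 y 4.0 press 13.3 [13.869 13.351 12.692] fx -4.2 fy 0.6 T [-1.011  0.153  0.158]
```

```bash
python3 -m pendant '[[[-0.025,0.12,0.05],0],[[0,0,0],0]]'|head -2; python3 m.py 3
```

```text
clock: 18.35
ee_pos: [0.5577, 0.1436, 0.0985]
t 18.5 pos [557.675 143.514  98.436] cradle x -34.4 y 4.1 press 11.6 [12.146 11.619 11.059] fx -2.6 fy -0.6 T [-0.888  0.021  0.119]
```

```bash
python3 -m pendant '[[[-0.03,0.15,0.03],0],[[0,0,0],0]]'|head -2; python3 m.py 3
```

```text
clock: 18.7
ee_pos: [0.5574, 0.1452, 0.0988]
t 18.85 pos [557.389 145.105  98.832] cradle x -32.7 y 4.0 press 12.0 [11.506 11.779 12.618] fx -2.9 fy 0.0 T [-0.902  0.06   0.155]
```

```bash
python3 -m pendant '[[[-0.05,0.245,0.05],0],[[0,0,0],0]]'|head -2; python3 m.py 3
```

```text
clock: 19.05
ee_pos: [0.5568, 0.1479, 0.0994]
t 19.2 pos [556.876 147.68   99.315] cradle x -30.1 y 4.0 press 12.5 [12.515 12.544 12.339] fx -3.4 fy 0.2 T [-0.816  0.104  0.128]
```

```bash
python3 -m pendant '[[[-0.05,0.245,0.035],0],[[0,0,0],0]]'|head -2; python3 m.py 3
```

```text
clock: 19.4
ee_pos: [0.5563, 0.1504, 0.0998]
t 19.55 pos [556.359 150.293  99.769] cradle x -27.4 y 4.0 press 13.1 [12.705 13.193 13.297] fx -2.8 fy 0.6 T [-0.831  0.161  0.074]
```

```bash
python3 -m pendant '[[[-0.05,0.245,0.03],0],[[0,0,0],0]]'|head -2; python3 m.py 3
```

```text
clock: 19.75
ee_pos: [0.5558, 0.153, 0.1002]
t 19.9 pos [555.854 152.845 100.163] cradle x -24.8 y 4.0 press 13.9 [13.672 14.494 13.59 ] fx -2.3 fy 1.1 T [-0.761  0.21   0.128]
```

```bash
python3 -m pendant '[[[-0.05,0.245,0.06],0],[[0,0,0],0]]'|head -2; python3 m.py 3
```

```text
clock: 20.1
ee_pos: [0.5553, 0.1557, 0.1006]
t 20.25 pos [555.295 155.436 100.542] cradle x -22.2 y 4.1 press 11.9 [12.174 11.833 11.64 ] fx -1.5 fy -0.2 T [-0.534  0.003  0.072]
```

```bash
python3 -m pendant '[[[-0.05,0.245,0.045],0],[[0,0,0],0]]'|head -2; python3 m.py 3
```

```text
clock: 20.45
ee_pos: [0.5547, 0.1583, 0.1009]
t 20.6 pos [554.734 158.076 100.862] cradle x -19.5 y 4.1 press 10.8 [11.3   10.464 10.732] fx -1.4 fy 0.0 T [-0.419 -0.043  0.098]
```

```bash
python3 -m pendant '[[[-0.05,0.245,0.03],0],[[0,0,0],0]]'|head -2; python3 m.py 3
```

```text
clock: 20.8
ee_pos: [0.5542, 0.1608, 0.1011]
t 20.95 pos [554.219 160.619 101.102] cradle x -16.9 y 4.1 press 9.6 [9.155 9.996 9.631] fx -0.8 fy -0.3 T [-0.315 -0.136  0.096]
```

```bash
python3 -m pendant '[[[-0.05,0.245,0.02],0],[[0,0,0],0]]'|head -2; python3 m.py 3
```

```text
clock: 21.15
ee_pos: [0.5536, 0.1634, 0.1013]
t 21.3 pos [553.674 163.189 101.27 ] cradle x -14.3 y 4.2 press 9.9 [ 9.518 10.55   9.647] fx -0.5 fy -0.9 T [-0.25  -0.155  0.068]
```

```bash
python3 -m pendant '[[[-0.05,0.3,0.012],0],[[0,0,0],0]]'|head -2; python3 m.py 3
```

```text
clock: 21.5
ee_pos: [0.5531, 0.1666, 0.1014]
t 21.65 pos [553.096 166.311 101.414] cradle x -11.1 y 4.1 press 10.1 [ 9.894  9.292 11.031] fx -0.1 fy -0.6 T [-0.218 -0.08   0.056]
```

```bash
python3 -m pendant '[[[-0.055,0.3,0.005],0],[[0,0,0],0]]'|head -2; python3 m.py 3
```

```text
clock: 21.85
ee_pos: [0.5525, 0.1697, 0.1015]
t 22.0 pos [552.513 169.417 101.483] cradle x -7.9 y 4.1 press 10.8 [10.7   11.194 10.378] fx -0.4 fy -0.4 T [-0.163 -0.025  0.039]
```

```bash
python3 -m pendant '[[[-0.07,0.39,0.005],0],[[-0.07,0.39,0],0],[[0,0,0],0]]'|head -2; python3 m.py 3
```

```text
clock: 22.3
ee_pos: [0.5509, 0.1779, 0.1015]
t 22.45 pos [551.026 177.322 101.52 ] cradle x 0.1 y 4.0 press 10.6 [10.226 10.936 10.5  ] fx -0.2 fy 0.3 T [-0.211  0.034  0.034]
```

```bash
python3 -m pendant '[[[-0.055,0.29,0],0],[[-0.055,0.29,0],0],[[0,0,0],0]]'|head -2; python3 m.py 3
```

```text
clock: 22.75
ee_pos: [0.5498, 0.1834, 0.1015]
t 22.9 pos [549.937 183.053 101.483] cradle x 5.9 y 4.0 press 10.2 [10.389 10.492  9.855] fx 0.1 fy 0.6 T [-0.279  0.046  0.087]
```

```bash
python3 -m pendant '[[[-0.06,0.29,0],0],[[0,0,0],0]]'|head -2; python3 m.py 3
```

```text
clock: 23.1
ee_pos: [0.5493, 0.1863, 0.1015]
t 23.25 pos [549.368 185.977 101.498] cradle x 8.9 y 4.0 press 10.1 [10.408 10.324  9.58 ] fx 0.4 fy 0.2 T [-0.205  0.034  0.069]
```

```bash
python3 -m pendant '[[[-0.06,0.29,-0.002],0],[[0,0,0],0]]'|head -2; python3 m.py 3
```

```text
clock: 23.45
ee_pos: [0.5487, 0.1892, 0.1015]
t 23.6 pos [548.764 188.94  101.465] cradle x 11.9 y 4.0 press 10.2 [10.133  9.9   10.505] fx 0.2 fy -0.2 T [-0.202 -0.026  0.079]
```

```bash
python3 -m pendant '[[[-0.06,0.29,-0.005],0],[[0,0,0],0]]'|head -2; python3 m.py 3
```

```text
clock: 23.8
ee_pos: [0.5481, 0.1922, 0.1014]
t 23.95 pos [548.153 191.937 101.388] cradle x 15.0 y 4.0 press 9.6 [9.539 9.236 9.882] fx 0.9 fy -0.4 T [-0.105 -0.066  0.04 ]
```

```bash
python3 -m pendant '[[[-0.06,0.29,-0.012],0],[[0,0,0],0]]'|head -2; python3 m.py 3
```

```text
clock: 24.15
ee_pos: [0.5475, 0.1952, 0.1012]
t 24.3 pos [547.543 194.944 101.274] cradle x 18.1 y 4.0 press 9.8 [ 9.454 10.528  9.527] fx 0.9 fy -0.4 T [-0.043 -0.087  0.084]
```

```bash
python3 -m pendant '[[[-0.06,0.29,-0.021],0],[[0,0,0],0]]'|head -2; python3 m.py 3
```

```text
clock: 24.5
ee_pos: [0.5469, 0.1982, 0.1011]
t 24.65 pos [546.937 197.943 101.046] cradle x 21.1 y 4.0 press 9.1 [9.269 9.517 8.617] fx 1.4 fy -0.4 T [ 0.034 -0.107  0.036]
```

```bash
python3 -m pendant '[[[-0.05,0.245,-0.025],0],[[0,0,0],0]]'|head -2; python3 m.py 3
```

```text
clock: 24.85
ee_pos: [0.5464, 0.2007, 0.1008]
t 25.0 pos [546.41  200.487 100.828] cradle x 23.7 y 4.1 press 9.6 [ 9.037  9.089 10.609] fx 1.3 fy -0.4 T [ 0.069 -0.064  0.081]
```

```bash
python3 -m pendant '[[[-0.05,0.245,-0.034],0],[[0,0,0],0]]'|head -2; python3 m.py 3
```

```text
clock: 25.2
ee_pos: [0.5459, 0.2033, 0.1006]
t 25.35 pos [545.919 203.083 100.574] cradle x 26.4 y 4.0 press 9.8 [10.39   9.362  9.553] fx 1.6 fy -0.1 T [ 0.109 -0.044  0.086]
```

```bash
python3 -m pendant '[[[-0.05,0.245,-0.037],0],[[0,0,0],0]]'|head -2; python3 m.py 3
```

```text
clock: 25.55
ee_pos: [0.5453, 0.2059, 0.1002]
t 25.7 pos [545.39  205.698 100.249] cradle x 29.0 y 4.0 press 10.3 [10.223 10.163 10.529] fx 2.0 fy -0.2 T [ 0.139 -0.005  0.091]
```

```bash
python3 -m pendant '[[[-0.05,0.245,-0.041],0],[[0,0,0],0]]'|head -2; python3 m.py 3
```

```text
clock: 25.9
ee_pos: [0.5449, 0.2085, 0.0999]
t 26.05 pos [544.89  208.296  99.9  ] cradle x 31.7 y 4.0 press 10.7 [11.04  11.276  9.927] fx 2.8 fy -0.0 T [0.23  0.029 0.128]
```

```bash
python3 -m pendant '[[[-0.04,0.2,-0.036],0],[[0,0,0],0]]'|head -2; python3 m.py 3
```

```text
clock: 26.25
ee_pos: [0.5445, 0.2105, 0.0996]
t 26.4 pos [544.505 210.366  99.604] cradle x 33.8 y 4.0 press 10.8 [10.877 11.36  10.022] fx 2.7 fy -0.2 T [0.26  0.038 0.083]
```

```bash
python3 -m pendant '[[[-0.04,0.2,-0.036],0],[[0,0,0],0]]'|head -2; python3 m.py 3
```

```text
clock: 26.6
ee_pos: [0.5441, 0.2126, 0.0992]
t 26.75 pos [544.094 212.496  99.267] cradle x 36.0 y 4.0 press 10.6 [ 9.679 11.386 10.79 ] fx 3.2 fy -0.3 T [0.32  0.058 0.087]
```

```bash
python3 -m pendant '[[[-0.04,0.2,-0.04],0],[[0,0,0],0]]'|head -2; python3 m.py 3
```

```text
clock: 26.95
ee_pos: [0.5436, 0.2148, 0.0989]
t 27.1 pos [543.696 214.573  98.917] cradle x 38.1 y 4.0 press 11.0 [11.304 10.513 11.122] fx 3.7 fy -0.5 T [0.381 0.069 0.084]
```

```bash
python3 -m pendant '[[[-0.04,0.2,-0.042],0],[[0,0,0],0]]'|head -2; python3 m.py 3
```

```text
clock: 27.3
ee_pos: [0.5432, 0.2168, 0.0985]
t 27.45 pos [543.275 216.697  98.491] cradle x 40.2 y 4.0 press 11.1 [10.339 11.398 11.611] fx 3.8 fy -0.4 T [0.416 0.079 0.076]
```

```bash
python3 -m pendant '[[[-0.04,0.2,-0.042],0],[[0,0,0],0]]'|head -2; python3 m.py 3
```

```text
clock: 27.65
ee_pos: [0.5428, 0.219, 0.0981]
t 27.8 pos [542.84  218.811  98.084] cradle x 42.4 y 4.0 press 10.7 [10.467 11.016 10.494] fx 4.0 fy -0.0 T [0.469 0.103 0.063]
```

```bash
python3 -m pendant '[[[-0.03,0.15,-0.03],0],[[0,0,0],0]]'|head -2; python3 m.py 3
```

```text
clock: 28.0
ee_pos: [0.5425, 0.2204, 0.0978]
t 28.15 pos [542.553 220.347  97.798] cradle x 44.0 y 4.0 press 10.8 [10.894 10.785 10.834] fx 4.2 fy -0.0 T [0.465 0.056 0.125]
```

```bash
python3 -m pendant '[[[-0.02,0.1,-0.015],0],[[0,0,0],0]]'|head -2; python3 m.py 3
```

```text
clock: 28.35
ee_pos: [0.5425, 0.2212, 0.0976]
t 28.5 pos [542.468 221.159  97.662] cradle x 44.8 y 3.9 press 11.0 [10.625 11.27  11.088] fx 3.5 fy 0.2 T [0.332 0.023 0.081]
```

```bash
python3 -m pendant '[[[-0.02,0.1,-0.005],0],[[0,0,0],0]]'|head -2; python3 m.py 3
```

```text
clock: 28.7
ee_pos: [0.5424, 0.2217, 0.0975]
t 28.85 pos [542.414 221.661  97.558] cradle x 45.3 y 3.9 press 10.7 [10.577 11.313 10.275] fx 2.3 fy -0.8 T [ 0.062 -0.05   0.09 ]
```

```bash
python3 -m pendant '[[[-0.03,0.15,0],0],[[0,0,0],0]]'|head -2; python3 m.py 3
```

```text
clock: 29.05
ee_pos: [0.5422, 0.2227, 0.0975]
t 29.2 pos [542.328 222.497  97.512] cradle x 46.1 y 3.8 press 10.8 [10.574 10.766 11.07 ] fx 0.6 fy -0.8 T [-0.394 -0.166  0.159]
```

```bash
python3 -m pendant '[[[-0.03,0.15,0],0],[[0,0,0],0]]'|head -2; python3 m.py 3
```

```text
clock: 29.4
ee_pos: [0.542, 0.224, 0.0975]
t 29.55 pos [542.017 223.884  97.454] cradle x 47.5 y 3.8 press 10.7 [10.839 11.209 10.022] fx 0.6 fy -0.9 T [-0.432 -0.174  0.133]
```

```bash
python3 -m pendant '[[[-0.03,0.15,0],0],[[0,0,0],0]]'|head -2; python3 m.py 3
```

```text
clock: 29.75
ee_pos: [0.5417, 0.2255, 0.0975]
t 29.9 pos [541.758 225.387  97.475] cradle x 49.1 y 3.8 press 10.7 [10.148 10.489 11.509] fx -0.0 fy -0.7 T [-0.442 -0.18   0.111]
```

```bash
python3 -m pendant '[[[-0.03,0.15,0.01],0],[[0,0,0],0]]'|head -2; python3 m.py 3
```

```text
clock: 30.1
ee_pos: [0.5414, 0.227, 0.0975]
t 30.25 pos [541.424 226.879  97.486] cradle x 50.6 y 3.8 press 9.7 [9.598 9.74  9.772] fx 0.3 fy -0.8 T [-0.376 -0.246  0.146]
```

```bash
python3 -m pendant '[[[-0.03,0.15,0.01],0],[[0,0,0],0]]'|head -2; python3 m.py 3
```

```text
clock: 30.45
ee_pos: [0.5411, 0.2285, 0.0975]
t 30.6 pos [541.133 228.355  97.494] cradle x 52.1 y 3.8 press 9.5 [9.533 9.261 9.676] fx 0.5 fy -1.4 T [-0.373 -0.346  0.107]
```

```bash
python3 -m pendant '[[[-0.03,0.15,0],0],[[0,0,0],0]]'|head -2; python3 m.py 3
```

```text
clock: 30.8
ee_pos: [0.5409, 0.2294, 0.0974]Traceback (most recent call last):
  File "m.py", line 6, in <module>
    read_camera('scene');s=sense();F.append(s['ft_force']);T.append(s['wrist_torque'])
    ~~~~~~~~~~~^^^^^^^^^
ValueError: 200 camera calls are used up
```

```bash
for i in 1 2 3; do python3 -m pendant '[[[0,0,0],0]]' | grep -E 'ee_pos|ft'; done;  python3 -m pendant '[[[-0.02,0.1,0],0],[[0,0,0],0]]'| grep -E 'ee_pos|ft'; for i in 1 2 3; do python3 -m pendant '[[[0,0,0],0]]' | grep -E 'ee_pos|ft'; done
```

```text
ee_pos: [0.5409, 0.2294, 0.0974]
ft_force: [1.4, -0.0, 7.7]
ee_pos: [0.5409, 0.2294, 0.0974]
ft_force: [1.4, -1.2, 7.4]
ee_pos: [0.5409, 0.2294, 0.0974]
ft_force: [1.7, -1.1, 7.9]
ee_pos: [0.5409, 0.2296, 0.0974]
ft_force: [2.3, -2.8, 7.7]
ee_pos: [0.5409, 0.2295, 0.0974]
ft_force: [2.3, -2.1, 7.4]
ee_pos: [0.5409, 0.2296, 0.0974]
ft_force: [2.0, -2.2, 8.1]
ee_pos: [0.5409, 0.2296, 0.0974]
ft_force: [1.6, -2.6, 7.9]
```

```bash
python3 -m pendant '[[[-0.01,0.05,0],0],[[0,0,0],0],[[0,0,0],0]]'| grep -E 'ee_pos|ft'; python3 -m pendant '[[[0,0,0],0]]' | grep -E 'ee_pos|ft';  python3 -m pendant '[[[0,0,0.3],0],[[0,0,1],0],[[0,0,3],0],[[0,0,3],0],[[0,0,0],0]]'; python3 -m pendant '[[[0,0,0],0],[[0,0,0],0],[[0,0,0],0]]'
```

```text
ee_pos: [0.5409, 0.2297, 0.0973]
ft_force: [1.8, -4.7, 7.0]
ee_pos: [0.5409, 0.2297, 0.0974]
ft_force: [2.7, -4.0, 8.7]
clock: 32.5
ee_pos: [0.5408, 0.2331, 0.1742]
tcp_rot: [0.995, 0.097, 0.003, -0.001]
ft_force: [1.0, 1.0, -1.4]
gripper_width: 0.0294
grasp_force: 60.2
clock: 32.8
ee_pos: [0.5383, 0.2316, 0.1684]
tcp_rot: [0.995, 0.097, -0.001, 0.0]
ft_force: [-0.1, 0.1, -1.8]
gripper_width: 0.0293
grasp_force: 60.2
```

```bash
python3 -m pendant '[[[0.2,-3.5,0],4],[[0.2,-4.5,0],0],[[0.2,-4.5,0],0],[[0.2,-4.5,0],0],[[0.2,-4.5,0],0]]'|head -3; python3 -m pendant '[[[0.2,-4.5,0],0],[[0.2,-4.5,0],0],[[0.2,-4.5,0],0],[[0.2,-4.5,0],0],[[0.2,-4.5,0],0]]'|head -3
python3 -m pendant '[[[0.2,-3.5,0],0],[[0.1,-1.8,0],0],[[0,0,0],0],[[0,0,0],0],[[0,0,0],0]]'
python3 -m pendant '[[[0,0,0],0],[[0,0,0],0],[[0,0,0],0]]'
```

```text
clock: 33.3
ee_pos: [0.5484, 0.0152, 0.1689]
tcp_rot: [0.991, 0.132, -0.001, -0.0]
clock: 33.8
ee_pos: [0.5584, -0.2097, 0.1688]
tcp_rot: [0.991, 0.132, -0.001, -0.0]
clock: 34.3
ee_pos: [0.5623, -0.2589, 0.1694]
tcp_rot: [0.991, 0.133, -0.0, -0.001]
ft_force: [0.2, -0.5, -2.0]
gripper_width: 0.0289
grasp_force: 60.2
clock: 34.6
ee_pos: [0.5622, -0.2604, 0.1698]
tcp_rot: [0.991, 0.132, 0.0, -0.0]
ft_force: [0.2, 0.4, -2.2]
gripper_width: 0.0291
grasp_force: 60.2
```

```bash
python3 -m pendant '[[[0,0,-4],0],[[0,0,-4],0],[[0,0,-3],0],[[0,0,-1.2],0],[[0,0,0],0]]'|head -2; python3 -m pendant '[[[0,0,0],0],[[0,0,0],0],[[0,0,0],0],[[0,0,0],0]]'
for i in 1 2 3; do python3 -m pendant '[[[0,0,0],0]]' | grep -E 'ee_pos|ft'; done
```

```text
clock: 35.1
ee_pos: [0.5611, -0.2605, 0.0463]
clock: 35.5
ee_pos: [0.5626, -0.2612, 0.0488]
tcp_rot: [0.991, 0.132, 0.001, 0.0]
ft_force: [0.8, 0.2, -2.3]
gripper_width: 0.0297
grasp_force: 60.2
ee_pos: [0.5623, -0.2611, 0.0483]
ft_force: [-0.4, 0.2, -2.8]
ee_pos: [0.5621, -0.2611, 0.0479]
ft_force: [-0.6, 0.3, -2.6]
ee_pos: [0.562, -0.261, 0.0477]
ft_force: [0.0, -0.1, -2.2]
```

```bash
python3 -m pendant '[[[0,0,-0.2],0],[[0,0,-0.2],0],[[0,0,-0.1],0],[[0,0,0],0],[[0,0,0],0]]'|grep -E 'ee_pos|ft'; python3 -m pendant '[[[0,0,-0.05],0],[[0,0,0],0],[[0,0,0],0]]'|grep -E 'ee_pos|ft';python3 -m pendant '[[[0,0,-0.03],0],[[0,0,0],0],[[0,0,0],0]]'|grep -E 'ee_pos|ft'
```

```text
ee_pos: [0.562, -0.261, 0.0427]
ft_force: [-0.6, 0.4, -1.2]
ee_pos: [0.562, -0.2611, 0.0422]
ft_force: [0.1, -0.3, -2.6]
ee_pos: [0.562, -0.261, 0.0419]
ft_force: [-0.0, 0.9, -2.3]
```

```bash
python3 -m pendant '[[[0,0,-0.04],0],[[0,0,0],0],[[0,0,0],0]]'|grep -E 'ee_pos|ft'; python3 -m pendant '[[[0,0,-0.03],0],[[0,0,0],0],[[0,0,0],0]]'|grep -E 'ee_pos|ft'
```

```text
ee_pos: [0.5621, -0.261, 0.0417]
ft_force: [-0.6, 0.6, 0.8]
ee_pos: [0.5621, -0.2611, 0.0417]
ft_force: [-2.6, 1.0, 4.1]
```

```bash
python3 -m pendant '[[[0,0,0],0],[[0,0,0],0],[[0,0,0],0],[[0,0,0],0],[[0,0,0],0]]' 8.5;python3 -m pendant '[[[0,0,1],0],[[0,0,3],0],[[0,0,4],0],[[0,0,4],0],[[0,0,0],0]]';python3 -m pendant '[[[0,0,0],0],[[0,0,0],0],[[0,0,0],0],[[0,0,0],0],[[0,0,0],0]]'
python3 -c "
from bench import *
try: print(mark_of('top','roller'))
except Exception as e: print(e)"
```

```text
clock: 38.0
ee_pos: [0.562, -0.261, 0.0411]
tcp_rot: [0.991, 0.131, -0.0, -0.0]
ft_force: [0.0, 0.1, 0.3]
gripper_width: 0.0852
grasp_force: 0.0
clock: 38.5
ee_pos: [0.5651, -0.2622, 0.1685]
tcp_rot: [0.991, 0.131, 0.004, 0.003]
ft_force: [1.5, -0.9, -0.1]
gripper_width: 0.0851
grasp_force: 0.0
clock: 39.0
ee_pos: [0.5617, -0.2609, 0.1605]
tcp_rot: [0.991, 0.132, -0.001, -0.0]
ft_force: [-0.5, 0.4, -0.2]
gripper_width: 0.0848
grasp_force: 0.0
[]
```

```bash
python3 -c "
from bench import *
print(hand_in())"
```

```text
the job is handed in; nothing more can be done
None
```

The roller was rolled over the sill and pressed against the stop, and the block was set down and released about 1 mm from the mat's measured middle; the job was handed in at 39 s. The 200 camera calls ran out before the stop, so the roller's seat and squareness are judged by feel, not seen. Average press stayed between 8 and 13.9 N over the sill, but one single noisy reading there showed 14.5 N, so the 14 N limit may have been briefly passed.

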